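Slide a flow-cell carrier under the spring cover of its dock

TASK

Load the flow cell: with one fingertip press the long pedal of the dock down so that its spring-closed cover stands open, and keep it down while the other fingertip pushes the carrier by its upright end plate along the track, under the cover, fully home against the end stop. Then let the pedal up so that the cover shuts behind the carrier. Only push: do not pick the carrier up or take it off the track, and leave the things standing around it where they are.

Things in the scene. Friction and masses are not known exactly. Their poses are not given: they have to be found in the camera images.
- dock: Fixed grey metal dock, 252 mm long (x -160 to +92 mm), 62 mm wide without the pedal (y -26 to +36). Origin on the table top, under the track's middle line, in the plane of the cover's lip. x: the way the carrier is pushed in; y: to the pedal's side; z up. The track bed is 25 mm above the table, between two walls 8 mm high and 37 mm apart (inner faces at y = +-18.5).
- stop (a point): Middle of the end stop's face at the track's far end, at x = +87 mm, y = 0, 9 mm above the bed, in the dock's frame. The carrier is fully home when its nose touches it: its origin is then at x = +47 mm, y = 0, z = 25 mm in the dock's frame, and its tongue and end plate still stick out before the lip, so that no finger need go under the cover.
- carrier: Loose aluminium carrier, about 0.15 kg, on the track: block 80 x 34 x 12 mm (x, y, z), a white flow cell 76 x 26 x 8 mm fixed on top; behind it, at -x, a tongue 14 mm wide, 5 mm high, and an upright end plate. Origin: centre of the block's underside; x along the track to the stop; block from x = -40 to +40 mm. At the start its nose is 6 to 21 mm before the lip.
- push_plate (a point): Middle of the outer face of the carrier's upright end plate (30 mm wide, 24 mm high from the bed, 5 mm thick); this point is 63 mm behind the carrier's origin and 12 mm above the bed. Push here along the dock's +x.
- flap (a joint): Angle (rad) of the grey cover and its pedal, one rocking part on a shaft along the track. 0 shut; grows as the pedal goes down and the cover rises; stop at 0.85. A spring shuts it: 2 to 4 N on the pedal's middle holds it open. Clear of the carrier above about 0.42. It cannot shut while the carrier's block is under the lip.
- shaft (a point): Axis of the rocker's steel shaft, 8 mm thick, along the dock's x at y = +28 mm, 51 mm above the table; this point is at the dock's x = 0.
- pedal (a point): Middle of the pedal's top face. The pedal is a flat plate beside the track, x -158 to -6 mm and out to y = 82 mm in the dock's frame, top 55 mm above the table when shut, free space beneath. A fingertip at y = 62 mm, 33 to 37 mm above the table, opens the cover enough and may slide along it; a second fingertip at the same height and at y = 0 meets the end plate.
- lip (a point): Middle of the lower edge of the cover's front lip: 19 mm wide, 4 mm thick, at x = 0, y = -8.5 mm in the dock's frame and 9 mm above the bed when shut, so that it blocks the carrier's block but lets the tongue pass.
- tape: White roll of tape lying flat, 60 mm across, 19 mm high, origin under its centre; leave it alone.
- timer: White timer standing on its foot, 23 x 58 x 60 mm, origin under its centre; leave it alone.
- beaker: Clear beaker, 57 mm across, 70 mm high, origin under its centre; leave it alone.
- marker: Marker pen lying on the table, 134 mm long along its y axis, 13 mm high, origin under its centre; leave it alone.
Things that resemble listed ones, but are neither listed nor needed, are in the scene too. There is more than one size of the carrier; the one meant has the size given above.

How it is judged:
By the outcome, as a careful person would: the job done as asked, in the order asked, and still so for the second after the job is handed in, with the robot touching nothing.
It also fails if it takes over 35 s, if anything falls off the work surface, if the arm or the gripper's body presses on something with over 40 N, if the wrist force passes 120 N, or if a joint passes its speed limit or range.

ROBOT

A 7-joint arm with a two-finger parallel gripper is mounted at the origin on a cart in front of the work surface, level with it; the furniture and walls round the work are solid. World frame = base frame: x ahead of the robot, y to its left, z up, the work surface at z = 0. Lengths are in m, angles in rad, forces in N, time in s.
With the tool pointing down it reaches from about 0.4 to 0.85 m from the base axis. Payload 10.4 kg.
Tool frame: the origin (TCP) lies midway between the tips of the shut fingers; the grasp point (between the pads) lies 19 mm behind it; z points along the fingers, x is the direction in which the jaws open and shut, and the axes are right-handed (so a half turn about z gives the same grasp; the last joint's range is limited). The gripper opens to 87 mm and grips with 3 to 60 N. Pads are 19 mm wide; open, the fingers measure 117 mm over their backs; the gripper's body (75 mm by 190 mm) begins 51 mm behind the grasp point.
Start: joints at [-1.331, 0.332, -0.065, 1.46, 0.022, 1.35, -0.088], TCP at [0.162, 0.604, 0.223] pointing down, gripper open.
Joint ranges: [-2.6, 2.6], [-0.5, 2.12], [-1.47, 1.34], [0.16, 2.42], [-1.27, 4.41], [0.06, 2.06], [-2.6, 2.6]. Speed limits (rad/s): [2.22, 2.22, 2.79, 2.79, 3.14, 3.14, 3.14].

INTERFACE

Orientations are given as a unit quaternion [x, y, z, w].
In Python, from bench import r gives the robot as it stands. The module is installed in compiled form; this text tells all that it offers.
- The arm moves only by the tool play_rows, never from a script. Its argument "commands" is a list of rows, each a list of 7 numbers: the shift along the world's x, y, z in cm, then the turn, a rotation vector about the world's x, y, z in rad, then the finger opening in cm, from 0 to 8.7. A call has 1 to 20 rows; each row shifts and turns the commanded pose from where the row before left it; what a row does not reach is not made up. A row lasts 1/8 s, in which the tool goes at most 62.5 mm and 10.7 degrees, less where a joint would pass 70% of its speed; a pose out of reach is approached as far as the arm can. A call is refused whole if a number of a shift passes 6.25 or a number of a turn 0.188, either way. A call with a gripper value outside its range is refused whole. The fingers move at their own pace and stop on an object; "grip_force" is the grip in N (left out, the last holds). Time passes only in rows, so rows that do not move let the fingers close. It gives the time, the measured TCP pose, the force and the opening at its end, in the units of the state.
- r.read_state(): the state, without advancing time (a new reading comes with each control period).
- r.camera(name): name is "scene" or "top" or "wrist"; returns a dict with "img" (480x640x3 uint8, red, green, blue), "K" (3x3 intrinsics, pixels), "camera_from_world" (4x4, takes a point from world to camera coordinates). Camera axes: x right, y down, z forward; pixel columns grow to the right and rows downward; lengths in m; the calibration is good to about 2 mm. A picture is of the moment at which its call begins. There is no depth.
- r.close_job(): hands the job in, once; it reports no verdict.
The state is a dict: "time": time; "joint_positions": joint angles; "joint_vel": joint speeds; "joint_torque": joint torques, N m; "ee_pos": TCP position; "eef_rot": TCP orientation; "ft_force": force on the tool from outside, world axes, zero at the start; "torque": the same for the moment, N m; "width": finger opening in m.
Only numpy, scipy, OpenCV 4.12 (cv2) and the standard library are available. Lean on these libraries where they do the work, as an engineer would, in place of code of your own. Each camera call takes 0.05 s, during which the arm holds its last target. There are 200 camera calls.

## Working session

There is one attempt and no reset: what is moved stays moved. The work goes in short steps, Python scripts to look and compute and a tool call to move; the robot and the scene stay as the last step left them, time stands still between calls to the robot, and variables do not carry over. Pictures are saved under pics/ and viewed, about 8 in all and at most 12, crops included, and the job is handed in when it is done.

Besides the shell and the picture viewer there is one more tool, called after "Request:" in YAML: its name, and indented under it one key for each argument. play_rows: Moves the arm, as the interface text tells. Its arguments: {"type":"object","properties":{"commands":{"type":"array","items":{"type":"array","items":{"type":"number"}}},"grip_force":{"type":"number"}},"required":["commands"]}

```bash
mkdir -p pics
cat > h.py <<'E'
import numpy as np, cv2
from bench import r
def ray(c,u,v):
    T=c["camera_from_world"];R=T[:3,:3];o=-R.T@T[:3,3]
    return o,R.T@np.linalg.inv(c["K"])@np.array([u,v,1.])
def onz(c,u,v,z):
    o,d=ray(c,u,v);return o+d*(z-o[2])/d[2]
def proj(c,p):
    q=c["camera_from_world"]@np.append(p,1);q=c["K"]@q[:3];return q[:2]/q[2]
E
python3 - <<'E'
from h import *
for n in("scene","top"):
    c=r.camera(n);cv2.imwrite(f"pics/{n}1.png",c["img"][:,:,::-1])
    np.savez(f"pics/{n}1.npz",**c);print(n,c["K"][0,0],ray(c,320,240)[0])
s=r.read_state();print(s)
E
```

```text
scene 490.85329886840526 [-0.19945967  0.62533101  0.59581544]
top 543.779043956928 [ 0.1494959  -0.06485105  1.47443397]
{'time': 0.1, 'joint_positions': array([-1.33059658,  0.33277954, -0.06470057,  1.46087151,  0.02157978,
        1.34992032, -0.08850873]), 'joint_vel': array([ 0.00199094, -0.00074342, -0.00059103, -0.00168971,  0.00037411,
        0.00173772,  0.00011786]), 'joint_torque': array([ 1.55916779e-03, -6.24552798e+01,  2.47285247e-02, -3.90718997e+01,
       -6.13423297e-02,  3.66535073e-02,  4.34620540e-05]), 'ee_pos': array([0.16226949, 0.60319378, 0.22184493]), 'eef_rot': array([ 7.93655475e-01,  6.08367137e-01, -4.97107759e-04,  4.06462909e-04]), 'ft_force': array([-0.2230617 , -0.06144815, -0.39137767]), 'torque': array([-0.00438071, -0.01239928,  0.01101929]), 'width': 0.08693524054861641}
```

View pics/top1.png

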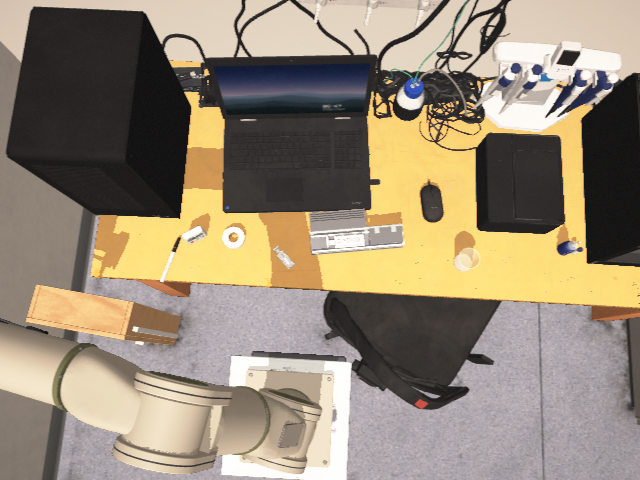

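View pics/scene1.png

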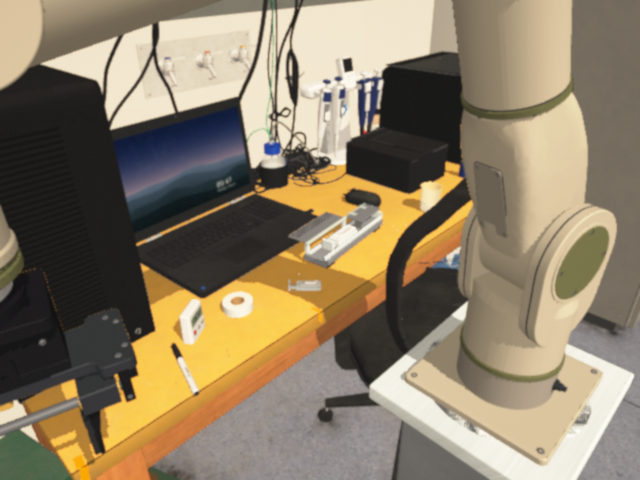

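Top view: the dock is at (357,232) and a small decoy carrier lies on the table at (284,257). The tape is at (233,237), timer (194,235), marker (172,258) and beaker (466,259). Next, close crops of the dock.

Run:
```python
from h import *
a=cv2.imread("pics/top1.png")[200:260,265:415];b=cv2.imread("pics/scene1.png")[195:300,275:395]
a=cv2.resize(a,(750,300),interpolation=cv2.INTER_CUBIC);cv2.imwrite("pics/cropA.png",a)
b=cv2.resize(b,None,fx=5.5,fy=5.5,interpolation=cv2.INTER_CUBIC);cv2.imwrite("pics/cropB.png",b)
c=np.load("pics/top1.npz")
for u,v in((310,252),(404,246),(285,420)):print(onz(c,u,v,0.03))
```

```text
[ 0.43265141 -0.0341935   0.03      ]
[ 0.46356154 -0.28805101  0.03      ]
[-0.00497075  0.00383719  0.03      ]
```

View pics/cropA.png

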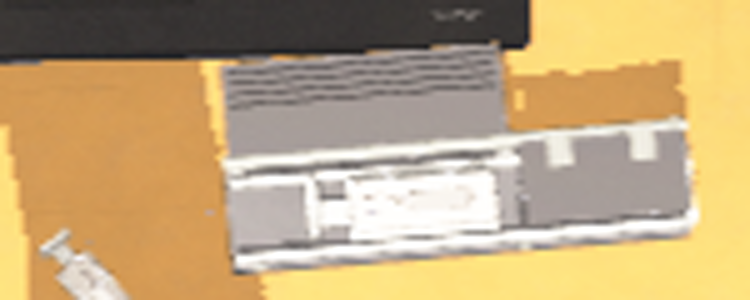

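View pics/cropB.png

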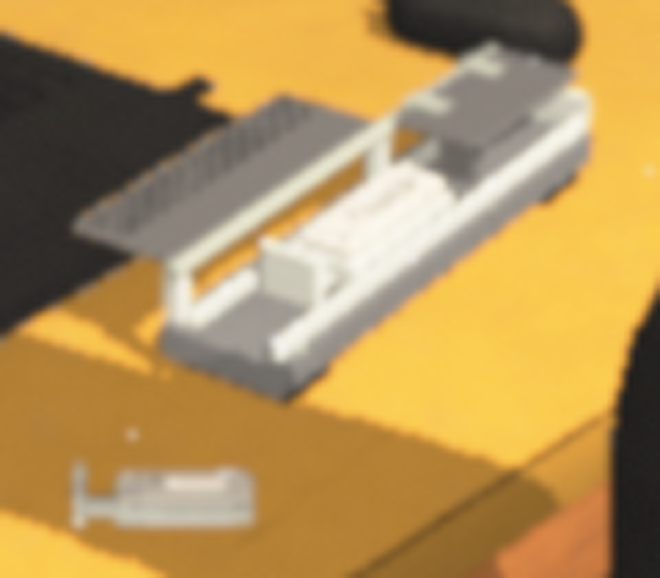

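Crop A and the scene crop agree. The carrier to use is the one on the track: its end plate is near top pixel (328,241) and its white cell near (350,240). The small one on the table at (284,257) is a decoy. The pedal is on the laptop's side, so dock x points along about world −y. I'm flying there now with a wide arc in front of the desk tower.

Request:
play_rows:
  commands:
    - [2.8, -3.7, 0.2, 0, 0, -0.074, 4.7]
    - [2.8, -3.7, 0.2, 0, 0, -0.074, 4.7]
    - [2.8, -3.7, 0.2, 0, 0, -0.074, 4.7]
    - [2.8, -3.7, 0.2, 0, 0, -0.074, 4.7]
    - [2.8, -3.7, 0.2, 0, 0, -0.074, 4.7]
    - [2, -4.4, 0.2, 0, 0, -0.074, 4.7]
    - [2, -4.4, 0.2, 0, 0, -0.074, 4.7]
    - [2, -4.4, 0.2, 0, 0, -0.074, 4.7]
    - [2, -4.4, 0.2, 0, 0, -0.074, 4.7]
    - [2, -4.4, 0.2, 0, 0, -0.074, 4.7]
    - [1, -5, 0.2, 0, 0, -0.074, 4.7]
    - [1, -5, 0.2, 0, 0, -0.074, 4.7]
    - [1, -5, 0.2, 0, 0, -0.074, 4.7]
    - [1, -5, 0.2, 0, 0, -0.074, 4.7]
    - [1, -5, 0.2, 0, 0, -0.074, 4.7]
    - [1, -5, 0.2, 0, 0, -0.074, 4.7]
    - [0, 0, 0, 0, 0, 0, 4.7]
    - [0, 0, 0, 0, 0, 0, 4.7]

```text
time: 2.35
ee_pos: [0.4622, -0.1009, 0.2543]
eef_rot: [0.998, 0.062, -0.0, -0.0]
ft_force: [-0.4, 0.4, -0.7]
width: 0.0472
```

Run:
```python
from h import *
c=r.camera("wrist");cv2.imwrite("pics/w1.png",c["img"][:,:,::-1]);np.savez("pics/w1.npz",**c)
print(ray(c,320,240),c["K"][0,0],r.read_state()["ee_pos"],r.read_state()["eef_rot"])
```

```text
(array([ 0.45365994, -0.03727887,  0.41763905]), array([ 0.02297101, -0.24514768, -0.96926222])) 399.5597328483612 [ 0.46221909 -0.10033447  0.25429059] [ 9.98022765e-01  6.28528373e-02 -2.34719999e-04 -1.64520490e-04]
```

View pics/w1.png

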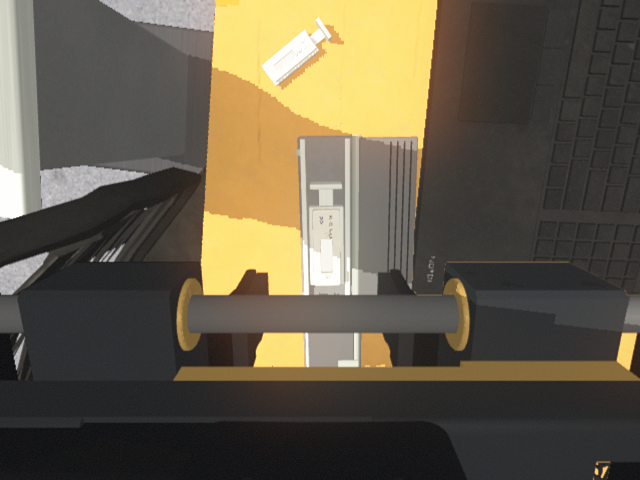

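Wrist view: dock near end at row 137 (columns 299–417), end plate at (326,186), and the two walls at about columns 303 and 352. I'll fit these in an enlarged crop.

Run:
```python
from h import *
a=cv2.imread("pics/w1.png")[128:298,290:425]
cv2.imwrite("pics/w1c.png",cv2.resize(a,None,fx=3.5*1,fy=3.5,interpolation=cv2.INTER_CUBIC))
g=cv2.cvtColor(cv2.imread("pics/w1.png"),cv2.COLOR_BGR2GRAY)
for v in(150,165,220,260):print(v,g[v,294:424].tolist())
for u in(312,320,340,370):print(u,g[130:215,u].tolist())
```

```text
150 [168, 167, 174, 178, 182, 186, 208, 214, 213, 213, 201, 147, 141, 141, 140, 143, 144, 140, 140, 142, 140, 141, 141, 141, 141, 141, 144, 142, 142, 144, 144, 141, 141, 142, 141, 142, 142, 142, 142, 141, 143, 141, 140, 142, 142, 143, 143, 144, 143, 141, 148, 209, 216, 214, 212, 197, 148, 132, 149, 158, 163, 173, 181, 180, 176, 122, 126, 130, 129, 129, 129, 128, 126, 128, 127, 127, 128, 130, 128, 128, 126, 128, 127, 127, 129, 128, 127, 127, 126, 126, 128, 126, 127, 127, 126, 125, 79, 96, 125, 127, 126, 127, 108, 77, 106, 124, 124, 124, 124, 108, 77, 117, 126, 123, 124, 124, 95, 74, 120, 127, 146, 148, 142, 136, 161, 164, 164, 162, 97, 67]
165 [167, 166, 167, 167, 135, 131, 158, 212, 211, 212, 212, 171, 139, 135, 139, 138, 138, 139, 138, 137, 136, 137, 138, 139, 138, 138, 139, 139, 140, 141, 139, 140, 141, 140, 140, 139, 139, 140, 138, 138, 138, 136, 138, 137, 137, 137, 138, 137, 137, 134, 145, 204, 215, 214, 210, 195, 144, 129, 146, 157, 161, 171, 179, 177, 174, 121, 123, 126, 125, 125, 124, 124, 124, 124, 126, 125, 124, 124, 126, 124, 123, 125, 124, 126, 122, 125, 123, 124, 124, 123
[... 2485 characters left out ...]
 139, 140, 139, 138, 138, 138, 137, 137, 135, 135, 135, 137, 135, 136, 135, 137, 136, 134, 135, 135, 147, 161, 176, 204, 224, 220, 217, 196, 156, 137, 136, 137, 135, 137, 135, 135, 134, 133, 135, 133, 135, 135, 135, 146, 160, 186, 216, 219, 217, 215, 218, 218, 218, 217]
370 [222, 222, 222, 223, 223, 222, 212, 177, 164, 157, 133, 132, 131, 129, 132, 130, 128, 129, 128, 129, 128, 128, 127, 128, 127, 127, 125, 126, 124, 126, 128, 124, 125, 125, 123, 124, 123, 124, 124, 123, 123, 123, 124, 122, 122, 123, 121, 123, 121, 122, 120, 121, 120, 122, 121, 120, 120, 121, 120, 119, 120, 119, 120, 120, 120, 119, 119, 121, 119, 119, 120, 120, 120, 119, 119, 119, 119, 118, 119, 120, 118, 116, 117, 117, 119]
```

View pics/w1c.png

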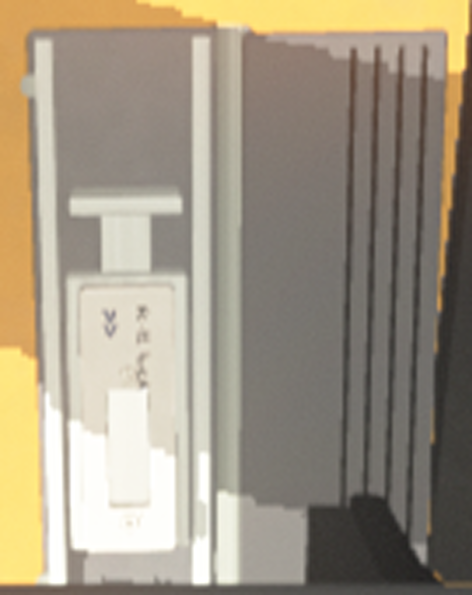

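Run:
```python
from h import *
c=np.load("pics/w1.npz")
m=np.array([onz(c,u+.0,v,.033)[:2] for u,v in((324.75,150),(325.1,165),(325.75,220),(326.5,260))])
A=m[-1]-m[0];ex=A/np.linalg.norm(A);ey=np.array([-ex[1],ex[0]])
print("mid",m,"ex",ex,"yaw",np.degrees(np.arctan2(ex[1],ex[0])))
print("residual",[(p-m.mean(0))@ey*1000 for p in m])
e=onz(c,320,135.3,.025)[:2]; p55=onz(c,416,138,.055)[:2]; pl=onz(c,326,183.7,.049)[:2]
O=m.mean(0); O=O+ex*((e-O)@ex+.160)
f=lambda q:np.round(np.array([(q-O)@ex,(q-O)@ey])*1000,1)
print("O",O,"plate",f(pl),"nose=",f(pl)[0]+103)
for n,u,v,z in(("pedal corner(-158,82)",414.5,165,.055),("pedal near edge(-158,82)",410,137.5,.055),("shaft y28",354.5,150,.055),("shaft",354.5,260,.055),("cell far end",326,284.5,.045),("ped fold 24?",359,200,.055)):print(n,f(onz(c,u,v,z)[:2]))
# check with top view
t=np.load("pics/top1.npz")
for n,u,v,z in(("farfront(92,-26)",403.4,247.5,.033),("nearfront(-160,-26)",311.6,253.6,.033),("ped near(-158,82)",309.4,213.2,.055),("ped far(-6,82)",364.7,208.7,.055)):print(n,f(onz(t,u,v,z)[:2]))
T=lambda x,y:O+ex*x+ey*y
print("start TCP",T(-.145,.031),"end TCP",T(-.0255,.031), "cmd now",r.read_state()["ee_pos"])
```

```text
mid [[ 0.45646102 -0.04730188]
 [ 0.45854214 -0.06106663]
 [ 0.46588204 -0.11376856]
 [ 0.47181365 -0.15433761]] ex [ 0.14198152 -0.98986931] yaw -81.83747533116991
residual [np.float64(0.0014432644263482493), np.float64(0.10713593243419685), np.float64(-0.11002246128689025), np.float64(0.0014432644263489692)]
O [ 0.47725342 -0.19227282] plate [-116.6    0.6] nose= -13.599999999999994
pedal corner(-158,82) [-132.5   80. ]
pedal near edge(-158,82) [-156.5   75.1]
shaft y28 [-146.6   26.3]
shaft [-44.6  26.5]
cell far end [-16.7  -0.9]
ped fold 24? [-101.8   30.5]
farfront(92,-26) [ 90.2 -31.7]
nearfront(-160,-26) [-158.9  -27.1]
ped near(-158,82) [-155.6   79.9]
ped far(-6,82) [-5.4 79.6]
start TCP [ 0.48735204 -0.04434034] end TCP [ 0.50431884 -0.16262972] cmd now [ 0.46221909 -0.10033447  0.25429059]
```

Request:
play_rows:
  commands:
    - [0.86, 1.77, -3, 0, 0, 0.006, 4.7]
    - [0.86, 1.77, -3, 0, 0, 0.006, 4.7]
    - [0.86, 1.77, -3, 0, 0, 0.005, 4.7]
    - [0, 0, -3, 0, 0, 0, 4.7]
    - [0, 0, -3, 0, 0, 0, 4.7]
    - [0, 0, -2, 0, 0, 0, 4.7]
    - [0, 0, 0, 0, 0, 0, 4.7]
    - [0, 0, 0, 0, 0, 0, 4.7]

```text
time: 3.4
ee_pos: [0.4886, -0.0477, 0.0853]
eef_rot: [0.997, 0.071, 0.0, -0.0]
ft_force: [-0.7, -0.1, 1.1]
width: 0.0474
```

Run:
```python
from h import *
c=r.camera("wrist");cv2.imwrite("pics/w2.png",c["img"][:,:,::-1]);np.savez("pics/w2.npz",**c)
s=r.read_state();print(s["ee_pos"],s["eef_rot"],s["ft_force"])
```

```text
[ 0.48874912 -0.04780048  0.0855226 ] [ 9.97481107e-01  7.09288397e-02  7.12301309e-04 -1.83203687e-04] [0.33297075 0.1983878  0.03377316]
```

View pics/w2.png

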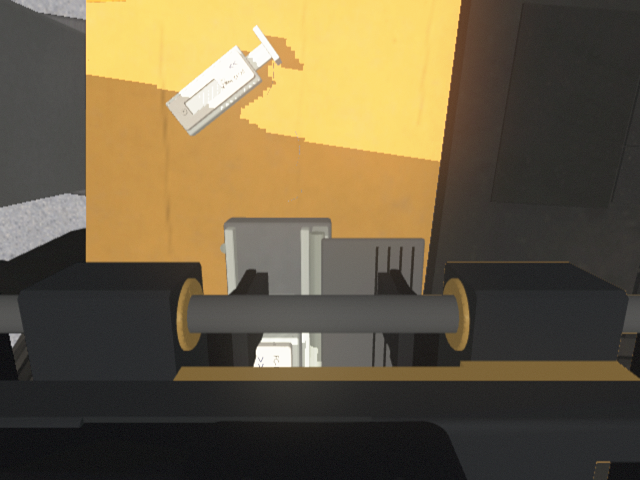

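Wrist view: one finger (column 260) is over the track behind the end plate, the other (column 398) is over the pedal. Descending.

Request:
play_rows:
  commands:
    - [0, 0, -1.3, 0, 0, 0, 4.7]
    - [0, 0, -1.3, 0, 0, 0, 4.7]
    - [0, 0, -0.9, 0, 0, 0, 4.7]
    - [0, 0, -0.9, 0, 0, 0, 4.7]
    - [0, 0, -0.7, 0, 0, 0, 4.7]
    - [0, 0, 0, 0, 0, 0, 4.7]
    - [0, 0, 0, 0, 0, 0, 4.7]
    - [0, 0, 0, 0, 0, 0, 4.7]

```text
time: 4.45
ee_pos: [0.4888, -0.0483, 0.034]
eef_rot: [0.998, 0.07, 0.001, 0.0]
ft_force: [4.4, -0.2, 1.5]
width: 0.0473
```

Run:
```python
from h import *
c=r.camera("scene");cv2.imwrite("pics/s2.png",cv2.resize(c["img"][170:310,240:420,::-1],None,fx=4,fy=4,interpolation=cv2.INTER_CUBIC))
s=r.read_state();print(s["ee_pos"],s["ft_force"])
```

```text
[ 0.48875335 -0.04836178  0.03397292] [ 3.96487678 -0.18658167  0.67661472]
```

View pics/s2.png

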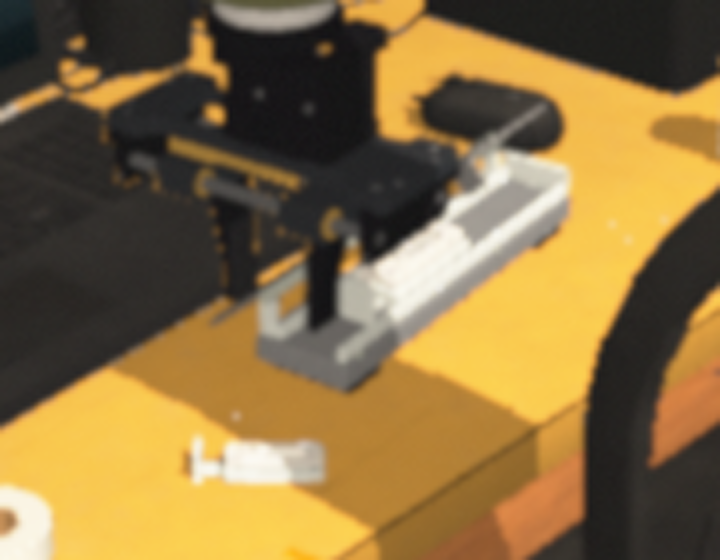

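The cover stands open (edge near (510,130) in the crop), and the finger is behind the end plate between the walls. Now pushing.

Request:
play_rows:
  commands:
    - [0.07, -0.5, 0, 0, 0, 0, 4.7]
    - [0.07, -0.5, 0, 0, 0, 0, 4.7]
    - [0.07, -0.5, 0, 0, 0, 0, 4.7]
    - [0.07, -0.5, 0, 0, 0, 0, 4.7]
    - [0.07, -0.5, 0, 0, 0, 0, 4.7]
    - [0.07, -0.5, 0, 0, 0, 0, 4.7]
    - [0.07, -0.5, 0, 0, 0, 0, 4.7]
    - [0.07, -0.5, 0, 0, 0, 0, 4.7]
    - [0.07, -0.5, 0, 0, 0, 0, 4.7]
    - [0.07, -0.5, 0, 0, 0, 0, 4.7]

```text
time: 5.75
ee_pos: [0.4952, -0.0986, 0.0335]
eef_rot: [0.998, 0.07, -0.0, -0.0]
ft_force: [1.4, 4.2, 3.1]
width: 0.0469
```

Request:
play_rows:
  commands:
    - [0.07, -0.5, 0, 0, 0, 0, 4.7]
    - [0.07, -0.5, 0, 0, 0, 0, 4.7]
    - [0.07, -0.5, 0, 0, 0, 0, 4.7]
    - [0.07, -0.5, 0, 0, 0, 0, 4.7]
    - [0.07, -0.5, 0, 0, 0, 0, 4.7]
    - [0.07, -0.5, 0, 0, 0, 0, 4.7]
    - [0.07, -0.5, 0, 0, 0, 0, 4.7]
    - [0.07, -0.5, 0, 0, 0, 0, 4.7]
    - [0.07, -0.5, 0, 0, 0, 0, 4.7]
    - [0.06, -0.4, 0, 0, 0, 0, 4.7]

```text
time: 7.0
ee_pos: [0.502, -0.1477, 0.0336]
eef_rot: [0.998, 0.07, -0.0, -0.0]
ft_force: [1.0, 4.0, 3.7]
width: 0.0472
```

Request:
play_rows:
  commands:
    - [0.035, -0.25, 0, 0, 0, 0, 4.7]
    - [0.035, -0.25, 0, 0, 0, 0, 4.7]
    - [0.035, -0.25, 0, 0, 0, 0, 4.7]
    - [0.035, -0.25, 0, 0, 0, 0, 4.7]
    - [0.02, -0.15, 0, 0, 0, 0, 4.7]

```text
time: 7.62
ee_pos: [0.5036, -0.159, 0.0336]
eef_rot: [0.998, 0.07, 0.0, 0.0]
ft_force: [1.9, 4.2, 3.4]
width: 0.0472
```

Request:
play_rows:
  commands:
    - [0.015, -0.1, 0, 0, 0, 0, 4.7]
    - [0.015, -0.1, 0, 0, 0, 0, 4.7]
    - [0.015, -0.1, 0, 0, 0, 0, 4.7]

```text
time: 8.0
ee_pos: [0.5039, -0.1608, 0.0335]
eef_rot: [0.998, 0.071, -0.0, -0.001]
ft_force: [1.2, 9.9, 7.6]
width: 0.0468
```

Request:
play_rows:
  commands:
    - [0.015, -0.1, 0, 0, 0, 0, 4.7]
    - [0, 0, 0, 0, 0, 0, 4.7]

```text
time: 8.25
ee_pos: [0.504, -0.1608, 0.0335]
eef_rot: [0.997, 0.071, -0.001, -0.002]
ft_force: [-1.3, 11.0, 8.6]
width: 0.047
```

Request:
play_rows:
  commands:
    - [0.02, -0.15, 0, 0, 0, 0, 4.7]
    - [0.02, -0.15, 0, 0, 0, 0, 4.7]
    - [0, 0, 0, 0, 0, 0, 4.7]
    - [0, 0, 0, 0, 0, 0, 4.7]

```text
time: 8.75
ee_pos: [0.504, -0.161, 0.0334]
eef_rot: [0.997, 0.072, -0.001, -0.004]
ft_force: [-3.6, 23.0, 13.6]
width: 0.0469
```

Run:
```python
from h import *
c=r.camera("scene");np.savez("pics/s3.npz",**c);cv2.imwrite("pics/s3.png",cv2.resize(c["img"][170:290,280:420,::-1],None,fx=5,fy=5,interpolation=cv2.INTER_CUBIC))
s=r.read_state();print(s["ee_pos"],s["ft_force"])
```

```text
[ 0.50404043 -0.16097614  0.03336764] [-4.02270447 19.97396271 14.60415388]
```

View pics/s3.png

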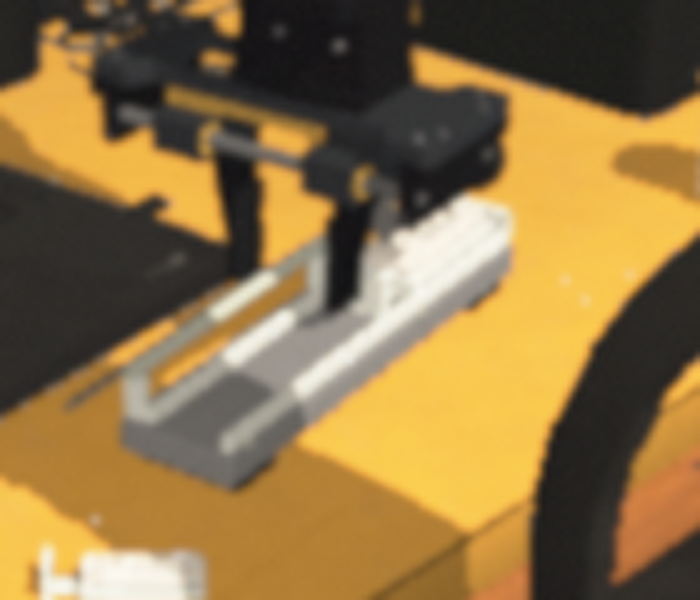

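The end plate stopped rigidly at 20 N, about where I computed home. I'm backing off, then letting the pedal up.

Request:
play_rows:
  commands:
    - [-0.05, 0.35, 0, 0, 0, 0, 4.7]
    - [-0.06, 0.4, 0, 0, 0, 0, 4.7]
    - [0, 0, 0, 0, 0, 0, 4.7]
    - [0, 0, 0.4, 0, 0, 0, 4.7]
    - [0, 0, 0.4, 0, 0, 0, 4.7]
    - [0, 0, 0.4, 0, 0, 0, 4.7]
    - [0, 0, 0.4, 0, 0, 0, 4.7]
    - [0, 0, 0.4, 0, 0, 0, 4.7]
    - [0, 0, 0.4, 0, 0, 0, 4.7]
    - [0, 0, 2, 0, 0, 0, 4.7]
    - [0, 0, 3, 0, 0, 0, 4.7]
    - [0, 0, 4, 0, 0, 0, 4.7]
    - [-0.3, 3, 4, 0, 0, 0, 4.7]
    - [-0.3, 3, 3, 0, 0, 0, 4.7]
    - [-0.3, 3, 0, 0, 0, 0, 4.7]
    - [0, 0, 0, 0, 0, 0, 4.7]
    - [0, 0, 0, 0, 0, 0, 4.7]

```text
time: 10.92
ee_pos: [0.4941, -0.069, 0.2172]
eef_rot: [0.998, 0.07, -0.001, 0.0]
ft_force: [-0.8, 0.7, -0.5]
width: 0.047
```

Run:
```python
from h import *
c=r.camera("scene");b=cv2.resize(c["img"][190:280,290:400,::-1],None,fx=5,fy=5,interpolation=cv2.INTER_CUBIC)
t=r.camera("top");np.savez("pics/t4.npz",**t);a=cv2.resize(t["img"][195:265,180:410,::-1],(550,167),interpolation=cv2.INTER_CUBIC)
a=cv2.resize(a,(550,150));cv2.imwrite("pics/f4.png",np.vstack([b,a]))
w=r.camera("wrist");np.savez("pics/w4.npz",**w);cv2.imwrite("pics/w4.png",w["img"][:,:,::-1])
s=r.read_state();print(s["ee_pos"],s["ft_force"])
```

```text
[ 0.494269   -0.06938113  0.21728248] [ 0.64226074  0.16953734 -0.16440629]
```

View pics/f4.png

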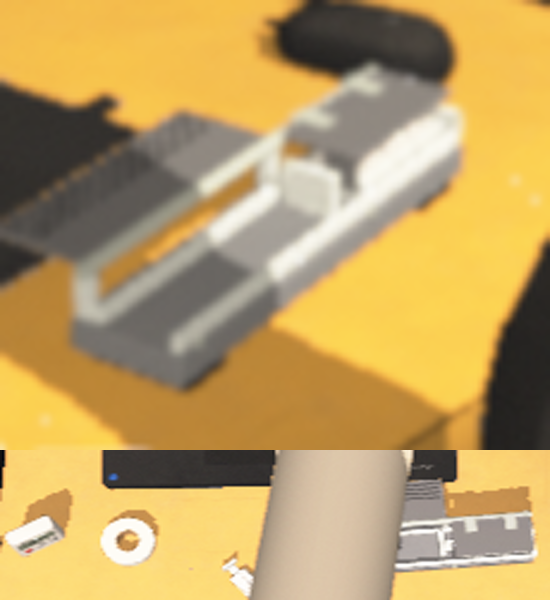

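View pics/w4.png

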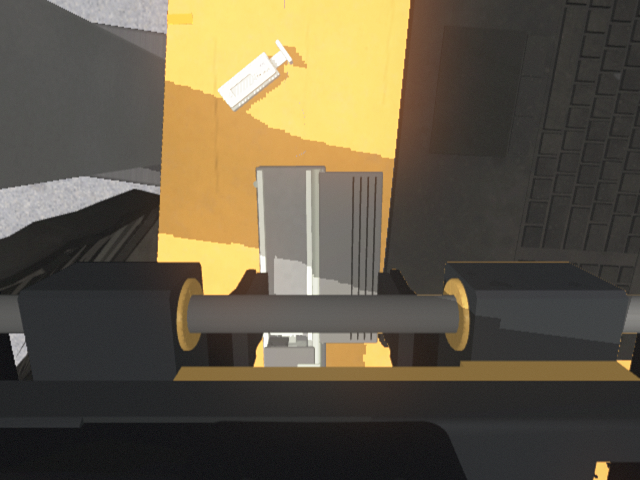

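The cover is shut and the end plate sticks out before the lip. As a last check I'll measure the plate from close up with the wrist camera.

Request:
play_rows:
  commands:
    - [-0.6, -2, 2, 0, 0, 0, 4.7]
    - [-0.6, -3, 2, 0, 0, 0, 4.7]
    - [-0.6, -3, 1, 0, 0, 0, 4.7]
    - [0, 0, 0, 0, 0, 0, 4.7]
    - [0, 0, 0, 0, 0, 0, 4.7]

```text
time: 11.7
ee_pos: [0.4765, -0.1481, 0.2671]
eef_rot: [0.998, 0.07, -0.0, -0.0]
ft_force: [0.1, 0.6, -1.0]
width: 0.0474
```

Run:
```python
from h import *
c=r.camera("wrist");np.savez("pics/w5.npz",**c)
O=np.array([.47725,-.19227]);ex=np.array([.14198,-.98987]);ey=np.array([.98987,.14198])
P=lambda x,y,z:proj(c,np.append(O+ex*x+ey*y,z))
for n,p in(("near end",(-.16,0,.025)),("plate outer top",(-.016,0,.049)),("-18",(-.018,0,.049)),("lip top x0",(0,-.008,.055))):print(n,P(*p).round(1))
im=c["img"][:,:,::-1];cv2.imwrite("pics/w5c.png",cv2.resize(im[60:295,270:440],None,fx=2.5,fy=2.5,interpolation=cv2.INTER_CUBIC))
g=cv2.cvtColor(im.copy(),cv2.COLOR_BGR2GRAY)
u0=int(P(-.016,0,.049)[0]);e=int(P(-.16,0,.025)[1])
for u in(u0-6,u0+6):
  v=int(P(-.016,0,.049)[1]);print(u,v-14,g[v-14:v+22,u].tolist(),e-6,g[e-6:e+7,u-4].tolist())
```

```text
near end [317.7  82.6]
plate outer top [318.1 235.2]
-18 [318.1 233.2]
lip top x0 [309.9 252.6]
312 221 [200, 198, 197, 196, 196, 197, 197, 196, 199, 197, 190, 191, 190, 190, 213, 249, 255, 254, 254, 254, 255, 255, 255, 255, 254, 177, 121, 118, 120, 121, 140, 165, 171, 172, 171, 171] 76 [170, 173, 172, 172, 170, 172, 163, 148, 140, 143, 145, 144, 143]
324 221 [195, 193, 193, 194, 195, 196, 195, 195, 194, 192, 189, 187, 188, 187, 214, 249, 255, 254, 254, 250, 249, 255, 255, 255, 255, 255, 249, 223, 217, 197, 162, 162, 169, 171, 169, 168] 76 [172, 174, 171, 171, 171, 172, 163, 148, 140, 144, 145, 144, 144]
```

View pics/w5c.png

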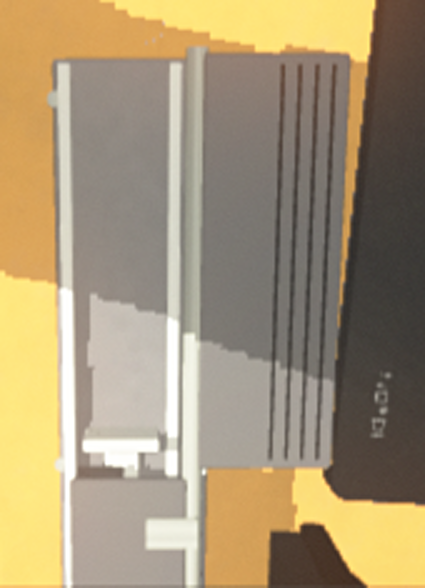

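The plate's outer top edge is at row 235, against 235.2 predicted for fully home, and the dock's near end also matches. Handing in.

```bash
python3 -c "
from bench import r
print(r.read_state()['ft_force']); print(r.close_job())"
```

```text
[ 0.70285017  0.23668416 -0.04635333]
the job is handed in; nothing more can be done
None
```

The carrier is fully home against the end stop and the cover has shut behind it. I handed the job in with the arm clear of everything, about 12 s into the 35 s limit.

- **What I did:** One fingertip pressed the pedal down to about 34 mm above the table, and the cover opened. With the pedal held down, the other fingertip pushed the end plate along the track until it stopped rigidly at about 20 N. I then backed off slightly and let the pedal up.
- **Final position:** In the last wrist picture, the end plate's outer edge was at row 235, against 235.2 predicted for fully home. The cover looked flat and shut in both the scene and wrist views.
- **Small disagreement:** The arm's own reading at the stop put the end plate about 1.5 mm short of the expected position. That is within the 2 mm calibration, and the picture did not confirm a gap.
- **Surroundings:** The tape, timer and small decoy carrier were where they had been in the views after the push. I did not look at the beaker or marker again, but the arm never went near them below about 0.2 m.

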